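# Lock the boot jack to the bench strut with its hammer-head bolt

## Robot

A 7-joint arm with a two-finger parallel gripper is mounted at the origin on the work surface. World frame = base frame: x ahead of the robot, y to its left, z up, the work surface at z = 0. Lengths are in m, angles in degrees, forces in N, time in s.
With the tool pointing down it reaches from about 0.425 to 0.875 m from the base axis. Payload 4.7 kg.
Tool frame: the origin (TCP) lies between the finger pads; the fingertips stand 11 mm ahead of it and the grasp point (between the pads) lies 8 mm behind it (env.tcp_to_tips is the distance from the TCP to the fingertips, in m); z points along the fingers, y is the line along which they close (so a half turn about z gives the same grasp; the last joint's range is limited). The gripper opens to 87 mm and grips with 3 to 60 N. Pads are 19 mm wide; open, the fingers measure 117 mm over their backs; the gripper's body (75 mm by 190 mm) begins 51 mm behind the grasp point.
Start: joints at [70.078, 18.392, -4.016, 83.108, 1.295, 78.541, -3.26], TCP at [0.23, -0.608, 0.234] pointing down, gripper open.
Joint ranges: [-163.93, 163.93], [-17.29, 119.83], [-79.2, 71.16], [3.27, 140.29], [-89.18, 269.18], [5.43, 117.66], [-154.24, 154.24]. Speed limits (degrees/s): [147.25, 147.25, 180, 180, 180, 180, 180].

## Interface

Orientations are given as [roll, pitch, yaw] about the fixed x, y, z axes, in that order (R = Rz(yaw) Ry(pitch) Rx(roll)).
In Python, from cell import env, viewer gives the robot as it stands.
- The arm moves only by the tool step_arm, never from a script. Its arguments are lists of equal length, an entry for each row: "delta_pos": the shift along the tool's x, y, z in units of 0.2 m (1.0 is 0.2 m), a list of three; "rot": the turn, a rotation vector about the tool's x, y, z in units of 1.5 rad (1.0 is 1.5 rad), a list of three; "gripper": the gripper command: -1 is shut, 1 is fully open, values between are in proportion. A call has 1 to 20 rows; each row is the pose to reach, as a shift and turn from the pose commanded when the call began, along the tool's axes at that moment; what a row does not reach only later rows make up. A row lasts 1/8 s, in which the tool goes at most 62.5 mm and 10.7 degrees, less where a joint would pass 70% of its speed; a pose out of reach is approached as far as the arm can. A call with a number of a shift or a turn outside -1 to 1 is refused whole. A call with a gripper value outside its range is refused whole. The fingers move at their own pace and stop on an object; "squeeze" is the grip in N (left out, the last holds). Time passes only in rows, so rows that repeat a pose let the fingers close. It gives the time, the measured TCP pose, the force, the opening and the grip force at its end, in the units of the state.
- env.get_obs(): the state, without advancing time (a new reading comes with each control period).
- viewer.read_camera(name): name is "scene" or "top" or "wrist"; returns a dict with "img" (480x640x3 uint8, red, green, blue), "fx", "fy", "cx", "cy" (pixels), "pose" (4x4, takes a point from camera to world coordinates). Camera axes: x right, y down, z forward; pixel columns grow to the right and rows downward; lengths in m; the calibration is good to about 2 mm. The wrist camera is an equidistant fisheye: a pixel r from the principal point sees the ray r / f radians off the axis. A picture is of the moment at which its call begins. There is no depth.
- env.sign_off(): hands the job in; it is judged then, once.
The state is a dict: "time_s": time; "qpos": joint angles; "joint_velocities": joint speeds; "effort": joint torques, N m; "tool_pos": TCP position; "tool_rot": TCP orientation; "force": force on the tool from outside, world axes, zero at the start; "wrist_torque": the same for the moment, N m; "grip_width": finger opening in m; "grasp_force": force on a finger pad.
Only numpy, scipy, OpenCV 4.12 (cv2) and the standard library are available. Lean on these libraries where they do the work, as an engineer would, in place of code of your own. Each camera call takes 0.05 s, during which the arm holds its last target. There are 200 camera calls.

## Task

Slide the boot jack along the bench strut until its foot is right up against the steel angle stop. Then take the red-handled spring bolt from the wooden caddy, lower its hammer head through the fork of the jack's foot into the strut slot without forcing it, press it down against its spring below the lips, turn it a quarter turn clockwise (seen from above) and let it come up so that the lips sit in the head's grooves and the bolt holds the jack; let go, and leave the knob bolt, the hammer, the tack jar and the red tin where they are.

Things in the scene. Friction and masses are not known exactly. Their poses are not given: they have to be found in the camera images.
- strut: galvanised slotted strut, 560 long, 41.3 wide, 21 high, slot upward, fixed on a wooden batten 4 to 14 thick. Origin: centre of the strut's underside; y along it towards the upright steel stop (face at y = +165), x across, z up. Heights here count from its underside. Slot 22 wide; its lips hang from 21 down to 14, each 2.5 thick (11 to 13.5 off the middle); inside 36.3 wide, floor at 2.5.
- jack (a joint): dark cast-iron boot jack riding on the strut, post with iron last on top. Value = gap (m) left from foot to stop, grows towards strut -y; 6 N of friction holds it. In mm along strut y, less the gap: last from 103 on (heights 133 to 157), post 120, free end of its upright rib (push here; 12 thick, heights 27 to 72) 20, fork for the bolt: middle -40, closed end -12, open end -62. Tines: see washer.
- bolt_grip (a point): centre of the red T-handle of the spring bolt: a bar 44 long (bolt x), 14 thick (bolt y), 25 high, centre 51.5 above the head's underside. It lies in line with the head, so it shows how the head stands. The bolt starts upright in a pocket of the caddy, head down, underside 20 above the bench; 64 tall, about 150 g. Axes as the bolt.
- bolt: the same bolt; origin: centre of its head's underside, z up the 12 thick shank, x along head and handle. Hammer head 34 long (x), 20.4 wide (y), 8 thick. Two opposite corners are cut off: in the strut it turns only clockwise seen from above, a quarter turn, until its square corners meet the strut's walls (at most about 7 degrees past square). Steel on steel: keep it under 20 N.
- bolt_head (a point): on the bolt's axis at the top of the 8 thick head (groove floor); 14 over the strut's underside when seated. From here rise, 2 high, a round boss (18 across) and a ridge at each end (15 to 17 off the axis). Ridges must go below the lips before the head can turn: 2 to 3.5 lower than seated (at 3.5 it meets the floor). Let up when square, the lips enter the grooves between boss and ridges.
- washer_under (a point): underside of the bolt's brass washer (38 across, 3 thick), sliding on the shank under a coil spring; unloaded 18 above the head's underside. It lands on the fork's two tines (20 wide, 6 thick, tops at height 27, 26 apart over the slot). Pushed up, it pushes back with 2 N at once plus 2 N per mm: 8 N with the head seated, 12 to 15 N where the head can turn.
- caddy: light wooden caddy, 70 x 150 x 30, fixed, origin at the centre of its underside; stands left or right on the bench. Two pockets 10 deep (30 x 42 mouth, long side along its y): at y = -32 the spring bolt, handle along caddy y; at y = +32 the knob bolt.
- knob_bolt: plain bolt with a round black knob (34 across, 52 tall) in the caddy's other pocket; not needed. Origin: centre of its underside.
- hammer: shoe hammer lying on the bench, 260 long; not needed. Origin: under its middle.
- tack_jar: glass jar with black lid, 64 across, 85 tall; not needed. Origin: centre of its underside.
- polish_tin: flat red tin, 80 across, 32 tall; not needed. Origin: centre of its underside.
There are look-alikes about, which are no part of the job. What is shaped like the bolt but blue or turquoise is not meant.

How it is judged (in metres and radians):
On the way, in this order (a step that is already met when the one before it is completed fails the run):
1. the jack's foot is up against the stop (gap under 3 mm) (value of joint jack below 0.003 m), for 0.2 s.
2. the bolt's head, in line with the slot, has gone through the fork and its top is pressed below the edge of the lips (z of bolt_head in the frame of strut below 0.013 m and angle between the x axis of bolt and the y axis of strut, either way round below 0.3 rad and y of bolt_head in the frame of strut between -0.054 and -0.026 m and x of bolt_head in the frame of strut between -0.006 and 0.006 m), for 0.05 s.
At the end, for the whole second after the job is handed in: jack within 3 mm of the stop; bolt upright in the jack's fork within 14 mm of the fork's middle along the strut, its head across the strut within 0.2 rad and up under the lips with the lips in its grooves (groove floor 13 to 16 mm over the strut's underside), at rest and released (value of joint jack below 0.003 m and z of bolt_head in the frame of strut between 0.013 and 0.016 m and y of bolt_head in the frame of strut between -0.054 and -0.026 m and x of bolt_head in the frame of strut between -0.006 and 0.006 m and angle between the x axis of bolt and the x axis of strut, either way round below 0.2 rad and angle between bolt's own z axis and vertical below 0.1 rad and linear speed of bolt below 0.02 m/s); the robot touches nothing.
It fails at once if the bolt is forced: more than 20 N between the bolt and the strut (lips, walls or floor) (contact force between bolt and strut above 20 N).
It fails at once if the knob bolt, hammer, tack jar or polish tin is moved more than 25 mm (distance of any of knob_bolt, hammer, tack_jar, polish_tin from where it was at the start of the episode above 0.025 m).
It also fails if it takes over 72 s, if anything falls off the work surface, if the arm or the gripper's body presses on something with over 40 N, if the wrist force passes 120 N, or if a joint passes its speed limit or range.

## Working session

There is one attempt and no reset: what is moved stays moved. The work goes in short steps, Python scripts to look and compute and a tool call to move; the robot and the scene stay as the last step left them, time stands still between calls to the robot, and variables do not carry over. Pictures are saved under pics/ and viewed, at most 10 in all, crops included, and the job is handed in when it is done.

Besides the shell and the picture viewer there is one more tool, called after "Call:" as name(argument=value, ...), one argument or row to a line, values as JSON. step_arm: Moves the arm, as the interface text tells. Shifts and turns lie within -1 to 1; 1 stands for 0.2 m of shift or 1.5 rad of turn. Its arguments: {"type":"object","properties":{"delta_pos":{"type":"array"},"rot":{"type":"array"},"gripper":{"type":"array"},"squeeze":{"type":"number"}},"required":["delta_pos","rot","gripper"]}

```bash
mkdir -p pics && ls
python3 - <<'E'
from cell import env, viewer
import cv2, numpy as np
o=env.get_obs(); print({k:np.round(o[k],3) for k in('time_s','tool_pos','tool_rot','force','grip_width')})
for n in('scene','top'):
    c=viewer.read_camera(n); cv2.imwrite(f'pics/{n}0.png',c['img'][:,:,::-1]); print(n,c['fx'],c['fy'],c['cx'],c['cy'],np.round(c['pose'],3).tolist())
    np.save(f'{n}.npy',c,allow_pickle=True)
E
```

```text
pics
{'time_s': np.float64(0.0), 'tool_pos': array([ 0.23 , -0.607,  0.232]), 'tool_rot': array([-1.79892e+02,  4.00000e-03,  2.07290e+01]), 'force': array([ 0.553, -0.005, -0.558]), 'grip_width': np.float64(0.087)}
scene 530.160744388998 530.160744388998 317.70362693210325 243.6916192028848 [[-0.779, 0.441, -0.445, 1.118], [0.627, 0.538, -0.564, 0.67], [-0.01, -0.718, -0.696, 0.974], [0.0, 0.0, 0.0, 1.0]]
top 568.2404177600706 568.2404177600706 325.1862025125424 248.20152673283746 [[-0.028, -0.976, 0.217, 0.239], [-1.0, 0.028, -0.002, -0.022], [-0.004, -0.217, -0.976, 1.601], [0.0, 0.0, 0.0, 1.0]]
```

View pics/scene0.png

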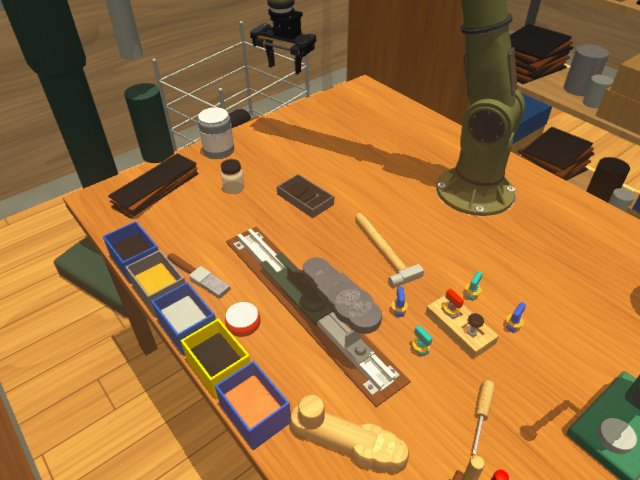

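View pics/top0.png

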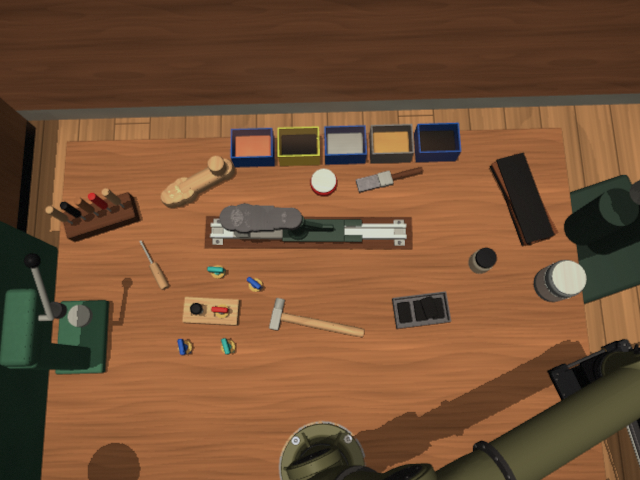

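The scene view shows the strut running from about (240,240) to (395,385), with the jack's last at (340,295). The caddy is at (462,325): red T-handle at (454,300), black knob at (476,322). The look-alikes in scene are turquoise (474,285), turquoise (422,342), blue (400,302) and blue (516,318). In the top view the red handle is at (220,310). Only that one is red and sits in the caddy, so it fits the description; I'll confirm it in a crop.

```bash
cat > h.py <<'E'
import numpy as np, cv2
def load(n): return np.load(f'{n}.npy',allow_pickle=True).item()
def ray(c,u,v,fish=False):
    x,y=(u-c['cx'])/c['fx'],(v-c['cy'])/c['fy']
    if fish:
        r=np.hypot(x,y); d=np.array([x/r*np.sin(r),y/r*np.sin(r),np.cos(r)]) if r>1e-9 else np.array([0,0,1.])
    else: d=np.array([x,y,1.])
    P=np.array(c['pose']); return P[:3,3],P[:3,:3]@(d/np.linalg.norm(d))
def onz(c,u,v,z,fish=False):
    o,d=ray(c,u,v,fish); return o+d*(z-o[2])/d[2]
def tri(r1,r2):
    A=[];b=[]
    M=sum(np.eye(3)-np.outer(d,d) for o,d in(r1,r2)); v=sum((np.eye(3)-np.outer(d,d))@o for o,d in(r1,r2))
    p=np.linalg.solve(M,v); return p,[np.linalg.norm(np.cross(p-o,d)) for o,d in(r1,r2)]
def proj(c,p,fish=False):
    P=np.array(c['pose']); q=P[:3,:3].T@(np.asarray(p)-P[:3,3])
    if fish:
        t=np.arctan2(np.hypot(q[0],q[1]),q[2]); s=t/np.hypot(q[0],q[1]); return c['cx']+c['fx']*q[0]*s,c['cy']+c['fy']*q[1]*s
    return c['cx']+c['fx']*q[0]/q[2],c['cy']+c['fy']*q[1]/q[2]
def red(img):
    h=cv2.cvtColor(img,cv2.COLOR_RGB2HSV); return (((h[...,0]<6)|(h[...,0]>174))&(h[...,1]>190)&(h[...,2]>90)).astype(np.uint8)
E
python3 - <<'E'
from h import *
cs={n:load(n) for n in('top','scene')}
box={'top':(195,285,250,335),'scene':(415,275,500,355)}
m={}
for n,c in cs.items():
    x0,y0,x1,y1=box[n]; r=red(c['img'])[y0:y1,x0:x1]
    k,l,s,ce=cv2.connectedComponentsWithStats(r); i=1+np.argmax(s[1:,4]); m[n]=ce[i]+[x0,y0]
    p=np.argwhere(l==i)[:,::-1].astype(np.float32); print(n,m[n],s[i],cv2.minAreaRect(p))
print('grip',tri(ray(cs['top'],*m['top']),ray(cs['scene'],*m['scene'])), onz(cs['top'],*m['top'],.0715))
# batten in top: dark brown
c=cs['top']; h=cv2.cvtColor(c['img'],cv2.COLOR_RGB2HSV)
sub=h[190:260,195:425]; print(h[246,300],h[246,390],h[260,300])
for u,v in((205,217),(205,249),(411,217),(411,249)): print('batten',u,v,np.round(onz(c,u,v,.009),3))
for u,v in((183,298),(240,298),(240,324),(183,324)): print('caddy',np.round(onz(c,u,v,.03),3))
a=cv2.resize(c['img'][190:340,175:425],(800,480),interpolation=cv2.INTER_CUBIC)
cv2.imwrite('pics/ctop.png',a[:,:,::-1])
b=cv2.resize(cs['scene']['img'][220:410,220:500],(800,543),interpolation=cv2.INTER_CUBIC); cv2.imwrite('pics/cscene.png',b[:,:,::-1])
E
```

```text
top [220.64285714 308.42857143] [17 22 16  6 28] ((24.405405044555664, 24.067567825317383), (15.289106369018555, 4.274373531341553), 9.462322235107422)
scene [454.75       295.44444444] [34 15 14 12 36] ((40.33448028564453, 21.186206817626953), (16.359960556030273, 3.155728578567505), 41.6335334777832)
grip (array([0.4185406 , 0.26227522, 0.08135142]), [np.float64(0.002570594025093517), np.float64(0.0025705940250934467)]) [0.42116823 0.26197142 0.0715    ]
[ 10 155 107] [ 11 156 100] [ 12 154 162]
batten 205 217 [0.696 0.322 0.009]
batten 205 249 [0.601 0.321 0.009]
batten 411 217 [ 0.679 -0.276  0.009]
batten 411 249 [ 0.584 -0.271  0.009]
caddy [0.458 0.375 0.03 ]
caddy [0.454 0.216 0.03 ]
caddy [0.382 0.216 0.03 ]
caddy [0.386 0.373 0.03 ]
```

View pics/ctop.png

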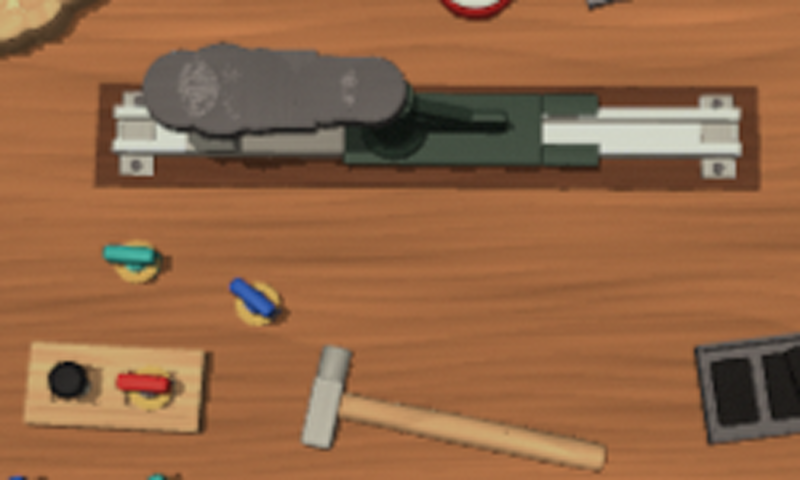

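View pics/cscene.png

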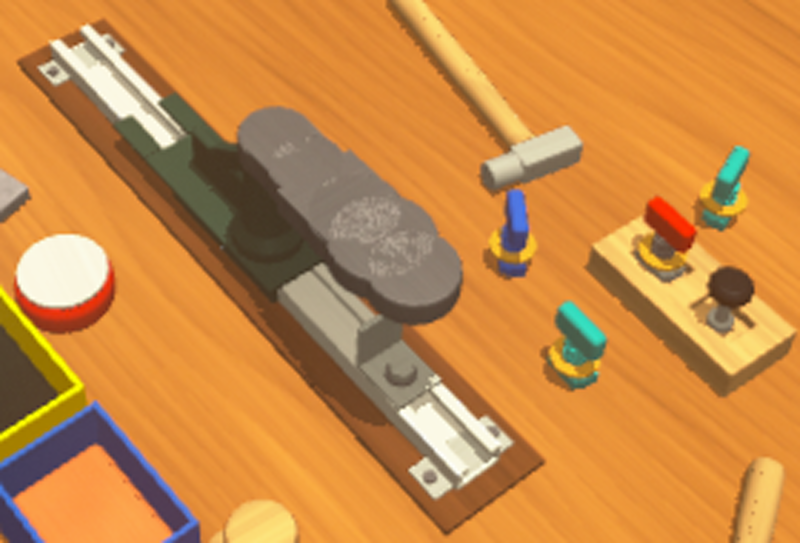

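The crops confirm the choice. The red T-handle (top crop (143,382), scene crop (668,222)) sits in the caddy pocket next to the black knob. The four look-alikes stand outside the caddy and are turquoise or blue. The fork's open end is at top crop (598,130) and the rib's free end at (508,120). The jack is well short of the stop, which stands towards world +y.

Run:
```python
from h import *
c=load('top'); f=lambda u,v,z:onz(c,175+u/3.2,190+v/3.2,z)
A,B=f(740,133,.03),f(113,130,.03); d=B-A; L=np.linalg.norm(d); d/=L; C=(A+B)/2
print('strut centre',C.round(4),'len',L.round(4),'yaw',np.degrees(np.arctan2(d[1],d[0]))-90)
for n,u,v,z,s in(('rib end',508,121,.08,20),('open',598,131,.036,-62),('closed',542,132,.036,-12)):
    p=f(u,v,z); y=(p-C)@d*1e3; print(n,p.round(4),'y',y.round(1),'gap',(s-y).round(1))
xd=np.array([d[1],-d[0],0])
for n,y in(('fork at 0 gap',-.040),('stop',.165)): print(n,(C+d*y).round(4))
```

```text
strut centre [0.6399 0.0225 0.03  ] len 0.5591 yaw -1.9544546277064114
rib end [ 0.6345 -0.0498  0.08  ] y -72.4 gap 92.4
open [ 0.6344 -0.1302  0.036 ] y -152.8 gap 90.8
closed [ 0.6349 -0.0805  0.036 ] y -103.0 gap 91.0
fork at 0 gap [ 0.6386 -0.0175  0.03  ]
stop [0.6456 0.1874 0.03  ]
```

Call:
step_arm(
  delta_pos=[
    [0.94, -0.575, 0],
    [0.94, -0.575, 0],
    [0.94, -0.575, 0],
    [0.94, -0.575, 0],
  ],
  rot=[
    [0, 0, 0],
    [0, 0, 0],
    [0, 0, 0],
    [0, 0, 0],
  ],
  gripper=[
    [-1],
    [-1],
    [-1],
    [-1],
  ],
)

```text
$.gripper[0]: bad value
```

Call:
step_arm(
  delta_pos=[
    [0.94, -0.575, 0],
    [0.94, -0.575, 0],
    [0.94, -0.575, 0],
    [0.94, -0.575, 0],
  ],
  rot=[
    [0, 0, 0],
    [0, 0, 0],
    [0, 0, 0],
    [0, 0, 0],
  ],
  gripper=[
    [-1],
    [-1],
    [-1],
    [-1],
  ],
)

```text
$.gripper[0]: bad value
```

Call:
step_arm(
  delta_pos=[
    [0.94, -0.575, 0],
    [0.94, -0.575, 0],
    [0.94, -0.575, 0],
    [0.94, -0.575, 0],
    [0.94, -0.575, 0],
    [0.94, -0.575, 0],
    [0.94, -0.575, 0],
    [0.94, -0.575, 0],
  ],
  rot=[
    [0, 0, -0.785],
    [0, 0, -0.785],
    [0, 0, -0.785],
    [0, 0, -0.785],
    [0, 0, -0.785],
    [0, 0, -0.785],
    [0, 0, -0.785],
    [0, 0, -0.785],
  ],
  gripper=[
    [-1],
    [-1],
    [-1],
    [-1],
    [-1],
    [-1],
    [-1],
    [-1],
  ],
)

```text
$.gripper[0]: bad value
```

Gripper values need to be plain numbers.

Call:
step_arm(
  delta_pos=[
    [0.94, -0.575, 0],
    [0.94, -0.575, 0],
    [0.94, -0.575, 0],
    [0.94, -0.575, 0],
  ],
  rot=[
    [0, 0, 0],
    [0, 0, 0],
    [0, 0, 0],
    [0, 0, 0],
  ],
  gripper=[-1, -1, -1, -1],
)

```text
time_s: 0.6
tool_pos: [0.3678, -0.43, 0.2334]
tool_rot: [-179.9, -0.1, 21.0]
force: [0.3, -0.3, -0.4]
grip_width: 0.0553
grasp_force: 0.0
```

Call:
step_arm(
  delta_pos=[
    [0.94, -0.575, 0],
    [0.94, -0.575, 0],
    [0.94, -0.575, 0],
    [0.94, -0.575, 0],
  ],
  rot=[
    [0, 0, 0],
    [0, 0, 0],
    [0, 0, 0],
    [0, 0, 0],
  ],
  gripper=[-1, -1, -1, -1],
)

```text
time_s: 1.1
tool_pos: [0.5023, -0.2555, 0.2334]
tool_rot: [-179.9, -0.0, 21.0]
force: [0.5, -0.1, 0.9]
grip_width: 0.0152
grasp_force: 0.0
```

Call:
step_arm(
  delta_pos=[
    [0.94, -0.575, 0],
    [0.94, -0.575, 0],
    [0.94, -0.575, 0],
    [0.94, -0.575, 0],
    [0.94, -0.575, 0],
    [0.94, -0.575, 0],
    [0.94, -0.575, 0],
    [0.94, -0.575, 0],
  ],
  rot=[
    [0, 0, -0.785],
    [0, 0, -0.785],
    [0, 0, -0.785],
    [0, 0, -0.785],
    [0, 0, -0.785],
    [0, 0, -0.785],
    [0, 0, -0.785],
    [0, 0, -0.785],
  ],
  gripper=[-1, -1, -1, -1, -1, -1, -1, -1],
)

```text
time_s: 2.1
tool_pos: [0.6351, -0.0857, 0.233]
tool_rot: [-179.9, -0.0, 88.2]
force: [-0.7, 0.2, 0.8]
grip_width: 0.0006
grasp_force: 0.0
```

Run:
```python
from h import *
from cell import env,viewer
c=viewer.read_camera('wrist'); np.save('w1.npy',c,allow_pickle=True); cv2.imwrite('pics/w1.png',c['img'][:,:,::-1])
print(c['fx'],c['cx'],c['cy'],np.round(c['pose'],4).tolist(),env.get_obs()['tool_pos'])
for p in((.6345,-.05,.08),(.6349,-.08,.036),(.6344,-.1302,.036)): print(np.round(proj(c,p,True),1))
```

```text
371.64829954431775 317.1660383009994 243.4646206307492 [[0.9995, -0.0313, -0.0099, 0.6387], [-0.0328, -0.9624, -0.2698, -0.0121], [-0.0011, 0.27, -0.9629, 0.3835], [0.0, 0.0, 0.0, 1.0]] [ 0.63518329 -0.08578859  0.23308059]
[313.9 188.2]
[315.9 213.7]
[317.1 263.7]
```

View pics/w1.png

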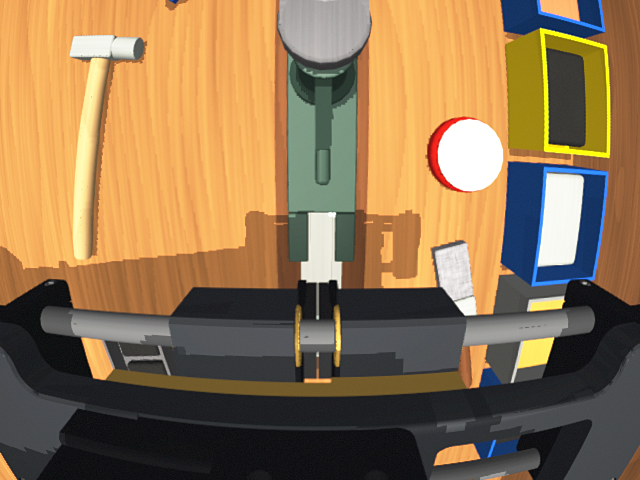

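The wrist view shows the jack's rib end at (322,183) and the fork tines at u 289–355, v 212–260. The slot is centred near u=324, the closed fingers are at (318,310), and the way is clear for pushing. The strut lies about 6 mm further in +x than the top view gave. Next I lower the arm behind the rib and push.

Call:
step_arm(
  delta_pos=[
    [0, 0.03, 0.3],
    [0, 0.03, 0.6],
    [0, 0.03, 0.8],
    [0, 0.03, 0.8],
    [0, 0.03, 0.8],
  ],
  rot=[
    [0, 0, 0],
    [0, 0, 0],
    [0, 0, 0],
    [0, 0, 0],
    [0, 0, 0],
  ],
  gripper=[-1, -1, -1, -1, -1],
  squeeze=20,
)

```text
time_s: 2.78
tool_pos: [0.6427, -0.0858, 0.0755]
tool_rot: [179.8, 0.0, 88.2]
force: [0.8, 0.8, 0.1]
grip_width: 0.0005
grasp_force: 0.0
```

Call:
step_arm(
  delta_pos=[
    [0.05, 0, 0],
    [0.075, 0, 0],
    [0.1, 0, 0],
    [0.125, 0, 0],
    [0.15, 0, 0],
    [0.175, 0, 0],
    [0.2, 0, 0],
    [0.225, 0, 0],
    [0.25, 0, 0],
    [0.275, 0, 0],
    [0.3, 0, 0],
    [0.325, 0, 0],
    [0.35, 0, 0],
    [0.375, 0, 0],
    [0.4, 0, 0],
    [0.425, 0, 0],
    [0.45, 0, 0],
    [0.475, 0, 0],
    [0.5, 0, 0],
  ],
  rot=[
    [0, 0, 0],
    [0, 0, 0],
    [0, 0, 0],
    [0, 0, 0],
    [0, 0, 0],
    [0, 0, 0],
    [0, 0, 0],
    [0, 0, 0],
    [0, 0, 0],
    [0, 0, 0],
    [0, 0, 0],
    [0, 0, 0],
    [0, 0, 0],
    [0, 0, 0],
    [0, 0, 0],
    [0, 0, 0],
    [0, 0, 0],
    [0, 0, 0],
    [0, 0, 0],
  ],
  gripper=[-1, -1, -1, -1, -1, -1, -1, -1, -1, -1, -1, -1, -1, -1, -1, -1, -1, -1, -1],
)

```text
time_s: 5.15
tool_pos: [0.6446, 0.0096, 0.0737]
tool_rot: [-180.0, 0.3, 88.0]
force: [-1.6, -7.4, 3.0]
grip_width: 0.0007
grasp_force: 3.5
```

Call:
step_arm(
  delta_pos=[
    [0.025, 0, 0],
    [0.05, 0, 0],
    [0.07, 0, 0],
    [0.085, 0, 0],
    [0.095, 0, 0],
    [0.105, 0, 0],
    [0.115, 0, 0],
    [0.115, 0, 0],
  ],
  rot=[
    [0, 0, 0],
    [0, 0, 0],
    [0, 0, 0],
    [0, 0, 0],
    [0, 0, 0],
    [0, 0, 0],
    [0, 0, 0],
    [0, 0, 0],
  ],
  gripper=[-1, -1, -1, -1, -1, -1, -1, -1],
)

```text
time_s: 6.15
tool_pos: [0.6454, 0.0326, 0.0737]
tool_rot: [-180.0, 0.3, 88.0]
force: [-0.8, -7.2, 1.4]
grip_width: 0.0005
grasp_force: 3.4
```

Call:
step_arm(
  delta_pos=[
    [0.01, 0, 0],
    [0.02, 0, 0],
    [0.03, 0, 0],
    [0.03, 0, 0],
  ],
  rot=[
    [0, 0, 0],
    [0, 0, 0],
    [0, 0, 0],
    [0, 0, 0],
  ],
  gripper=[-1, -1, -1, -1],
)

```text
time_s: 6.65
tool_pos: [0.6454, 0.0329, 0.0737]
tool_rot: [-179.9, 0.7, 87.9]
force: [-3.2, -15.6, 6.2]
grip_width: 0.0004
grasp_force: 7.5
```

The jack is against the stop: the force jumped to 15.6 N with no further travel. Now I back off, rise and go to the caddy.

Call:
step_arm(
  delta_pos=[
    [-0.1, 0, 0],
    [-0.15, 0, 0],
    [-0.15, 0, -0.3],
    [-0.15, 0, -0.6],
    [-0.15, 0, -0.8],
    [-0.15, 0, -0.8],
  ],
  rot=[
    [0, 0, 0],
    [0, 0, 0],
    [0, 0, 0],
    [0, 0, 0],
    [0, 0, 0],
    [0, 0, 0],
  ],
  gripper=[-1, -1, -1, -1, 0, 0],
)

```text
time_s: 7.4
tool_pos: [0.6466, 0.0146, 0.2379]
tool_rot: [179.6, -0.1, 88.3]
force: [0.3, 0.1, -0.1]
grip_width: 0.0136
grasp_force: 0.0
```

Call:
step_arm(
  delta_pos=[
    [0.605, -0.58, 0],
    [0.605, -0.58, 0],
    [0.605, -0.58, 0],
    [0.605, -0.58, 0],
  ],
  rot=[
    [0, 0, 0],
    [0, 0, 0],
    [0, 0, 0],
    [0, 0, 0],
  ],
  gripper=[0, 0, 0, 0],
)

```text
time_s: 7.9
tool_pos: [0.5293, 0.1419, 0.2328]
tool_rot: [-179.9, -0.0, 88.6]
force: [0.5, -0.7, -0.0]
grip_width: 0.0421
grasp_force: 0.0
```

Call:
step_arm(
  delta_pos=[
    [0.605, -0.58, 0],
    [0.605, -0.58, 0],
    [0.605, -0.58, 0],
    [0.605, -0.58, 0],
    [0.605, -0.58, 0],
  ],
  rot=[
    [0, 0, 0],
    [0, 0, 0],
    [0, 0, 0],
    [0, 0, 0],
    [0, 0, 0],
  ],
  gripper=[0, 0, 0, 0, 0],
)

```text
time_s: 8.52
tool_pos: [0.4211, 0.261, 0.2329]
tool_rot: [-180.0, 0.0, 88.1]
force: [0.5, -1.8, 0.3]
grip_width: 0.0434
grasp_force: 0.0
```

Run:
```python
from h import *
from cell import env,viewer
o=env.get_obs(); print(o['time_s'],np.round(o['tool_pos'],4),np.round(o['tool_rot'],2))
c=viewer.read_camera('wrist'); np.save('w2.npy',c,allow_pickle=True)
r=red(c['img']); k,l,s,ce=cv2.connectedComponentsWithStats(r)
for i in range(1,k):
    if s[i,4]>60:
        p=np.argwhere(l==i)[:,::-1].astype(np.float32); print(s[i],ce[i].round(1),cv2.minAreaRect(p),onz(c,*ce[i],.084,True).round(4))
print('pred handle',np.round(proj(c,(.42,.262,.084),True),1))
s=load('scene')
c=viewer.read_camera('scene'); np.save('scene2.npy',c,allow_pickle=True)
b=load('w2')['img'][100:400,170:470]; a=c['img'][220:410,220:410]
cv2.imwrite('pics/w2.png',np.hstack([cv2.resize(b,(400,400)),cv2.resize(a,(400,400))])[:,:,::-1])
```

```text
8.525 [0.4211 0.261  0.2329] [-1.7997e+02  4.0000e-02  8.8120e+01]
[305 198  17  53 621] [312.7 226.3] ((313.0345153808594, 223.84393310546875), (15.504855155944824, 52.138362884521484), 3.012787342071533) [0.4185 0.2655 0.084 ]
pred handle [314.7 230.3]
```

View pics/w2.png

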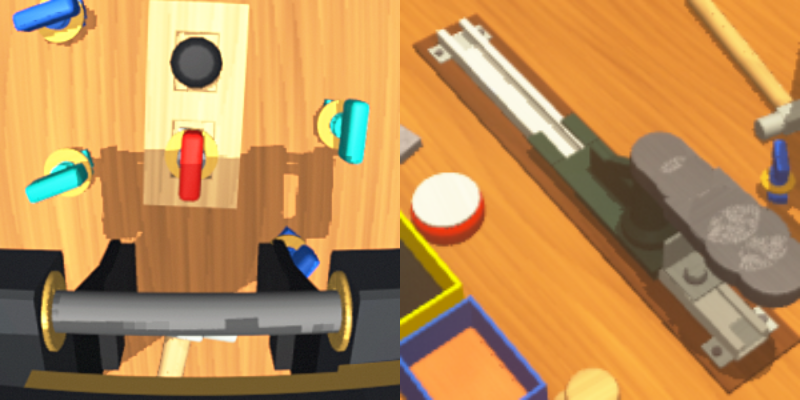

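The left half of the wrist view shows the red handle at full-image (313,224) between the open fingers, with the knob at (317,147). Blue and turquoise look-alikes stand clear at the sides. The right half shows the jack's foot butted against the stop.

Run:
```python
from h import *
c=load('w2'); r=red(c['img'])
for v in(205,215,225,235,245,248,251):
    u=np.where(r[v,290:340])[0]+290
    if len(u): print(v,u.min(),u.max()+1,onz(c,u.min(),v,.084,True).round(4),onz(c,u.max()+1,v,.084,True).round(4))
h=cv2.cvtColor(c['img'],cv2.COLOR_RGB2HSV); print(h[196:254,313,2])
print('tcp->',[np.round(proj(c,(.4211,.261,z),True),1) for z in(.084,.222)])
```

```text
205 307 322 [0.4144 0.2835 0.084 ] [0.4267 0.283  0.084 ]
215 306 322 [0.4133 0.2752 0.084 ] [0.4264 0.2747 0.084 ]
225 306 321 [0.413  0.2667 0.084 ] [0.4253 0.2663 0.084 ]
235 305 320 [0.4118 0.2582 0.084 ] [0.4242 0.2578 0.084 ]
245 305 320 [0.4114 0.2496 0.084 ] [0.424  0.2492 0.084 ]
248 305 319 [0.4113 0.247  0.084 ] [0.423  0.2466 0.084 ]
[192 155 146 154 201 254 255 255 255 255 255 255 255 255 255 255 255 255
 255 255 255 255 255 255 255 255 255 244 239 241 241 240 240 241 240 239
 239 238 239 238 238 237 237 237 237 237 236 235 236 235 234 237 230 219
 206 213 235 236]
tcp-> [array([316.1, 231.4]), array([315.1, 301. ])]
```

Call:
step_arm(
  delta_pos=[
    [0.015, -0.018, 0.3],
    [0.015, -0.018, 0.55],
    [0.015, -0.018, 0.75],
    [0.015, -0.018, 0.812],
    [0.015, -0.018, 0.812],
    [0.015, -0.018, 0.812],
  ],
  rot=[
    [0, 0, 0.04],
    [0, 0, 0.04],
    [0, 0, 0.04],
    [0, 0, 0.04],
    [0, 0, 0.04],
    [0, 0, 0.04],
  ],
  gripper=[0, 0, 0, 0, 0, 0],
)

```text
time_s: 9.38
tool_pos: [0.4182, 0.266, 0.0727]
tool_rot: [179.9, -0.1, 84.7]
force: [0.2, 0.1, 0.2]
grip_width: 0.0435
grasp_force: 0.0
```

Call:
step_arm(
  delta_pos=[
    [0, 0, 0],
    [0, 0, 0],
    [0, 0, 0],
    [0, 0, 0],
    [0, 0, 0],
    [0, 0, 0],
  ],
  rot=[
    [0, 0, 0],
    [0, 0, 0],
    [0, 0, 0],
    [0, 0, 0],
    [0, 0, 0],
    [0, 0, 0],
  ],
  gripper=[-1, -1, -1, -1, -1, -1],
  squeeze=45,
)

```text
time_s: 10.12
tool_pos: [0.4169, 0.2654, 0.0713]
tool_rot: [180.0, 0.0, 84.8]
force: [0.4, 0.2, 1.8]
grip_width: 0.0137
grasp_force: 45.0
```

Call:
step_arm(
  delta_pos=[
    [0, 0, -0.1],
    [0, 0, -0.3],
    [0, 0, -0.6],
    [0, 0, -0.9],
    [0, 0, -0.9],
    [0, 0, -0.9],
  ],
  rot=[
    [0, 0, 0],
    [0, 0, 0],
    [0, 0, 0],
    [0, 0, 0],
    [0, 0, 0],
    [0, 0, 0],
  ],
  gripper=[-1, -1, -1, -1, -1, -1],
)

```text
time_s: 10.88
tool_pos: [0.4163, 0.265, 0.2502]
tool_rot: [-179.9, 0.1, 84.8]
force: [-0.5, -0.6, -2.0]
grip_width: 0.0135
grasp_force: 45.0
```

Run:
```python
from h import *
from cell import env,viewer
o=env.get_obs(); print(o['time_s'],np.round(o['tool_pos'],4),np.round(o['tool_rot'],2),o['force'],o['grip_width'])
# world deltas to fork in tool axes
y=np.radians(o['tool_rot'][2]); d=np.array([.642,-.0175])-o['tool_pos'][:2]
print('tool dx,dy units', (d@[np.cos(y),np.sin(y)])/.2,(d@[np.sin(y),-np.cos(y)])/.2)
c=viewer.read_camera('wrist'); np.save('w3.npy',c,allow_pickle=True)
r=red(c['img']); k,l,s,ce=cv2.connectedComponentsWithStats(r)
for i in range(1,k):
    if s[i,4]>60: print(s[i],ce[i].round(1))
```

```text
10.875 [0.4163 0.265  0.2502] [-1.7995e+02  7.0000e-02  8.4750e+01] [-0.53323905 -0.59342926 -1.99951142] 0.013503364143552915
tool dx,dy units -1.303140929586433 1.2530015703312691
[ 300  260   35   59 1845] [317.  290.2]
[303 353  29  10 259] [316.8 357.2]
```

Call:
step_arm(
  delta_pos=[
    [-0.65, 0.625, 0],
    [-0.65, 0.625, 0],
    [-0.65, 0.625, 0],
    [-0.65, 0.625, 0],
  ],
  rot=[
    [0, 0, 0],
    [0, 0, 0],
    [0, 0, 0],
    [0, 0, 0],
  ],
  gripper=[-1, -1, -1, -1],
)

```text
time_s: 11.42
tool_pos: [0.5308, 0.1185, 0.2478]
tool_rot: [-179.7, 0.1, 84.2]
force: [-1.1, 0.2, -2.0]
grip_width: 0.0139
grasp_force: 45.0
```

Call:
step_arm(
  delta_pos=[
    [-0.65, 0.625, 0],
    [-0.65, 0.625, 0],
    [-0.65, 0.625, 0],
    [-0.65, 0.625, 0.4],
    [-0.65, 0.625, 0.4],
    [-0.65, 0.625, 0.4],
    [-0.65, 0.625, 0.4],
  ],
  rot=[
    [0, 0, -0.038],
    [0, 0, -0.038],
    [0, 0, -0.038],
    [0, 0, -0.038],
    [0, 0, -0.038],
    [0, 0, -0.038],
    [0, 0, -0.038],
  ],
  gripper=[-1, -1, -1, -1, -1, -1, -1],
)

```text
time_s: 12.3
tool_pos: [0.6428, -0.0149, 0.1733]
tool_rot: [179.8, -0.0, 88.1]
force: [0.2, -0.3, -0.5]
grip_width: 0.014
grasp_force: 45.0
```

Run:
```python
from h import *
from cell import env,viewer
o=env.get_obs(); print(o['time_s'],np.round(o['tool_pos'],4),np.round(o['tool_rot'],2),o['force'].round(2),o['grip_width'])
c=viewer.read_camera('wrist'); np.save('w4.npy',c,allow_pickle=True); cv2.imwrite('pics/w4.png',c['img'][:,:,::-1])
```

```text
12.3 [ 0.6428 -0.0149  0.1733] [179.83  -0.    88.13] [ 0.17 -0.3  -0.48] 0.013951655810656648
```

View pics/w4.png

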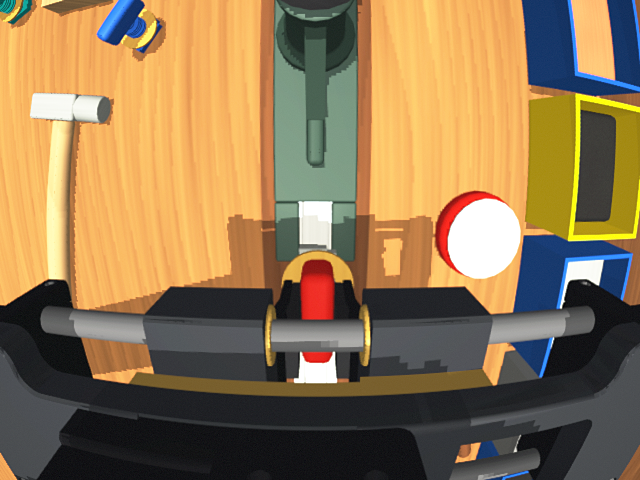

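The wrist view shows the red handle held at (317,310), the washer at u 281–354, the fork's tine outer edges at u 275–355, and the slot at u 299–332. I'll lower to just above the tines and compare washer and slot there.

Call:
step_arm(
  delta_pos=[
    [-0.01, 0, 0.2],
    [-0.01, 0, 0.36],
    [-0.01, 0, 0.36],
    [-0.01, 0, 0.36],
    [-0.01, 0, 0.36],
  ],
  rot=[
    [0, 0, 0],
    [0, 0, 0],
    [0, 0, 0],
    [0, 0, 0],
    [0, 0, 0],
  ],
  gripper=[-1, -1, -1, -1, -1],
)

```text
time_s: 12.98
tool_pos: [0.6434, -0.0181, 0.1016]
tool_rot: [179.8, 0.0, 88.0]
force: [0.2, -0.6, -0.4]
grip_width: 0.0136
grasp_force: 45.0
```

Run:
```python
from h import *
from cell import env,viewer
o=env.get_obs(); print(o['time_s'],np.round(o['tool_pos'],4),np.round(o['tool_rot'],2),o['force'].round(2),o['grip_width'])
c=viewer.read_camera('wrist'); np.save('w5.npy',c,allow_pickle=True)
im=c['img'];h=cv2.cvtColor(im,cv2.COLOR_RGB2HSV)
cv2.imwrite('pics/w5.png',cv2.resize(im[130:355,230:405],None,fx=3.4,fy=2.6,interpolation=cv2.INTER_CUBIC)[:,:,::-1][:600,:800])
```

```text
12.975 [ 0.6434 -0.0181  0.1016] [1.7978e+02 1.0000e-02 8.8030e+01] [ 0.18 -0.61 -0.4 ] 0.013631899870118962
```

View pics/w5.png

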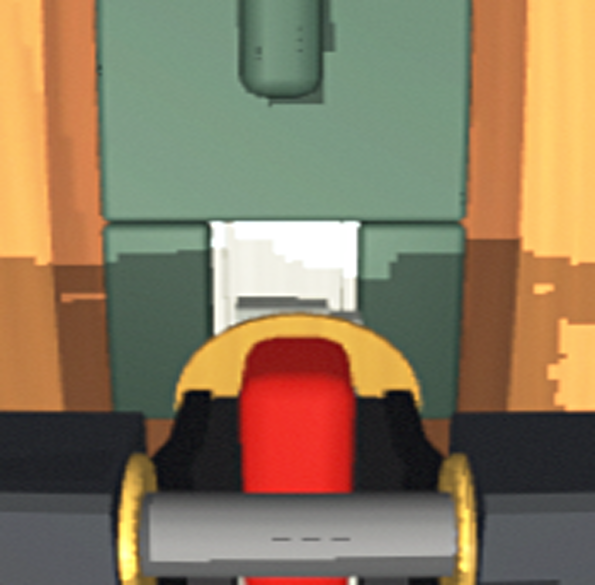

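In the crop the head sits below the washer, with its left edge at 237 and its right corner cut off. Washer and handle are centred at crop x≈298 and the slot at ≈285. So the bolt has to go about 2.3 mm towards −x. I'll put exact numbers on that and on the yaw.

Run:
```python
from h import *
c=load('w5'); g=cv2.GaussianBlur(cv2.cvtColor(c['img'],cv2.COLOR_RGB2GRAY).astype(np.float32),(1,3),0)
def edge(v,a,b):
    d=np.gradient(g[v])[a:b]; i=np.argmax(abs(d)); w=abs(d[max(i-2,0):i+3]); return a+max(i-2,0)+(w*np.arange(len(w))).sum()/w.sum()
L=[];I=[]
for v in list(range(135,212,6))+list(range(217,242,4)):
    l,r=edge(v,252,270),edge(v,358,374)
    pl,pr=[onz(c,u,v,.036,True) for u in(l,r)]; m=(pl+pr)/2; L.append(m); 
    s=f'{v} outer {l:.1f} {r:.1f} w {1e3*(pr-pl)[0]:.1f} mid {m[:2].round(4)}'
    if v>=217:
        i,j=edge(v,286,298),edge(v,330,341); a,b=[onz(c,u,v,.036,True) for u in(i,j)]; s+=f' inner {i:.1f} {j:.1f} w {1e3*(b-a)[0]:.1f} mid {((a+b)/2)[:2].round(4)}'
    print(s)
L=np.array(L); p=np.polyfit(L[:,1],L[:,0],1); print('axis yaw',-np.degrees(np.arctan(p[0])),'x at y=-.018',np.polyval(p,-.018),'resid',np.std(L[:,0]-np.polyval(p,L[:,1])))
h=cv2.cvtColor(c['img'],cv2.COLOR_RGB2HSV); gold=((h[...,0]>17)&(h[...,0]<28)&(h[...,1]>120))
for v in(262,266,270,274,278):
    u=np.where(gold[v,270:365])[0]+270; 
    if len(u): print('washer',v,u.min(),u.max()+1,(u.min()+u.max()+1)/2, onz(c,(u.min()+u.max()+1)/2,v,.07,True)[:2].round(4))
r=red(c['img'])
for v in(280,295,305):
    u=np.where(r[v,290:345])[0]+290; print('red',v,u.min(),u.max()+1, onz(c,(u.min()+u.max()+1)/2,v,.114,True)[:2].round(4))
```

```text
135 outer 257.5 368.3 w 64.0 mid [0.6449 0.06  ]
141 outer 257.4 368.4 w 64.2 mid [0.6448 0.0565]
147 outer 257.8 368.5 w 64.1 mid [0.6448 0.053 ]
153 outer 257.9 368.1 w 63.9 mid [0.6446 0.0495]
159 outer 259.3 368.1 w 63.2 mid [0.6449 0.0459]
165 outer 259.5 368.2 w 63.3 mid [0.6448 0.0424]
171 outer 258.5 366.5 w 63.0 mid [0.6439 0.0389]
177 outer 258.5 366.5 w 63.1 mid [0.6438 0.0354]
183 outer 258.4 367.3 w 63.9 mid [0.6439 0.0318]
189 outer 258.4 367.4 w 64.1 mid [0.6438 0.0283]
195 outer 258.6 367.5 w 64.2 mid [0.6437 0.0247]
201 outer 259.4 365.5 w 62.7 mid [0.6432 0.0211]
207 outer 259.4 365.4 w 62.9 mid [0.6431 0.0175]
217 outer 259.7 366.3 w 63.6 mid [0.6432 0.0114] inner 291.6 335.1 w 25.8 mid [0.6434 0.0113]
221 outer 259.8 365.4 w 63.2 mid [0.6429 0.009 ] inner 291.5 335.0 w 25.8 mid [0.6433 0.0089]
225 outer 259.8 365.0 w 63.1 mid [0.6426 0.0065] inner 291.8 335.0 w 25.7 mid [0.6433 0.0064]
229 outer 263.6 366.7 w 62.0 mid [0.6442 0.004 ] inner 292.0 334.9 w 25.7 mid [0.6432 0.004 ]
233 outer 260.3 364.5 w 62.8 mid [0.6425 0.0016] inner 292.1 334.9 w 25.7 mid [0.6432 0.0015]
237 outer 260.3 364.6 w 63.1 mid [ 0.6424 -0.0009] inner 292.1 334.3 w 25.4 mid [ 0.6429 -0.001 ]
241 outer 260.3 365.7 w 63.9 mid [ 0.6426 -0.0034] inner 292.1 334.2 w 25.4 mid [ 0.6428 -0.0035]
axis yaw -2.200964974734904 x at y=-.018 0.6420121018206145 resid 0.00037756649236155037
washer 262 290 345 317.5 [ 0.6452 -0.0055]
washer 266 287 348 317.5 [ 0.6451 -0.0077]
washer 270 285 351 318.0 [ 0.6453 -0.0099]
washer 274 283 352 317.5 [ 0.6449 -0.0121]
washer 278 282 353 317.5 [ 0.6448 -0.0143]
red 280 301 334 [0.6452 0.0017]
red 295 301 334 [ 0.645  -0.0048]
red 305 301 334 [ 0.6448 -0.0093]
```

Call:
step_arm(
  delta_pos=[
    [0, -0.0125, 0],
    [0, -0.0125, 0.03],
    [0, -0.0125, 0.06],
    [0, -0.0125, 0.075],
    [0, -0.0125, 0.075],
    [0, -0.0125, 0.075],
  ],
  rot=[
    [0, 0, 0],
    [0, 0, 0],
    [0, 0, 0],
    [0, 0, 0],
    [0, 0, 0],
    [0, 0, 0],
  ],
  gripper=[-1, -1, -1, -1, -1, -1],
)

```text
time_s: 13.78
tool_pos: [0.6395, -0.0182, 0.0842]
tool_rot: [180.0, -0.0, 88.0]
force: [0.6, -0.1, -1.9]
grip_width: 0.0137
grasp_force: 45.0
```

Call:
step_arm(
  delta_pos=[
    [0, 0, 0.005],
    [0, 0, 0.01],
    [0, 0, 0.015],
    [0, 0, 0.02],
    [0, 0, 0.02],
    [0, 0, 0.02],
  ],
  rot=[
    [0, 0, 0],
    [0, 0, 0],
    [0, 0, 0],
    [0, 0, 0],
    [0, 0, 0],
    [0, 0, 0],
  ],
  gripper=[-1, -1, -1, -1, -1, -1],
)

```text
time_s: 14.52
tool_pos: [0.6394, -0.0183, 0.0802]
tool_rot: [180.0, 0.0, 88.0]
force: [0.1, 0.9, -1.3]
grip_width: 0.0137
grasp_force: 45.0
```

Run:
```python
from h import *
from cell import env,viewer
c=viewer.read_camera('wrist'); np.save('w6.npy',c,allow_pickle=True)
o=env.get_obs(); print(np.round(o['tool_pos'],4),np.round(o['tool_rot'],2))
g=cv2.cvtColor(c['img'],cv2.COLOR_RGB2GRAY).astype(np.float32)
def edges(v,a,b):
    d=np.gradient(g[v])[a:b]; return [(a+i,int(d[i])) for i in range(1,len(d)-1) if abs(d[i])>12 and abs(d[i])>=abs(d[i-1]) and abs(d[i])>abs(d[i+1])]
h=cv2.cvtColor(c['img'],cv2.COLOR_RGB2HSV); gold=((h[...,0]>17)&(h[...,0]<28)&(h[...,1]>120)); r=red(c['img'])
for v in(205,211,217,223,229,235): print(v,edges(v,245,390))
for v in range(236,276,5):
    u=np.where(gold[v,270:365])[0]+270; w=np.where(r[v,290:345])[0]+290
    print(v,'washer',(u.min(),u.max()+1,(u.min()+u.max()+1)/2) if len(u) else '', 'red',(w.min(),w.max()+1) if len(w) else '')
cv2.imwrite('pics/w6.png',cv2.resize(c['img'][160:310,230:405],None,fx=4,fy=4,interpolation=cv2.INTER_CUBIC)[:,:,::-1])
```

```text
[ 0.6394 -0.0182  0.0802] [180.     0.    88.03]
205 [(260, -22), (263, 21), (378, -21), (380, 21)]
211 [(261, -22), (263, 20), (378, -19), (380, 24)]
217 [(261, -23), (263, 20), (378, -18), (380, 25)]
223 [(262, -35), (296, 90), (345, -98), (378, 35)]
229 [(261, -26), (263, 21), (294, -28), (297, 87), (344, -84), (346, 28), (377, -18)]
235 [(261, -32), (294, -15), (297, 93), (300, -21), (302, 20), (344, -81), (346, 18), (348, -18), (379, 13)]
236 washer  red 
241 washer  red 
246 washer  red 
251 washer (np.int64(309), np.int64(327), np.float64(318.0)) red 
256 washer (np.int64(296), np.int64(337), np.float64(316.5)) red 
261 washer (np.int64(291), np.int64(345), np.float64(318.0)) red (np.int64(307), np.int64(327))
266 washer (np.int64(287), np.int64(348), np.float64(317.5)) red (np.int64(304), np.int64(332))
271 washer (np.int64(284), np.int64(351), np.float64(317.5)) red (np.int64(303), np.int64(332))
```

View pics/w6.png

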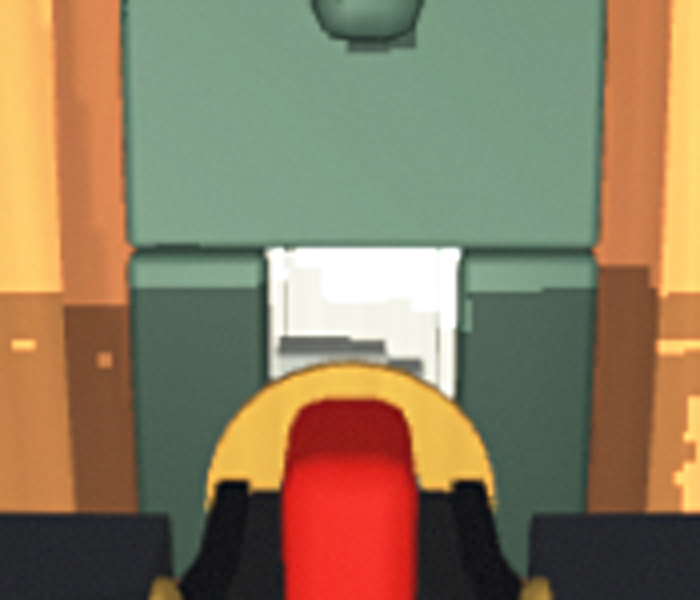

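The slot is centred at u≈320.4 and the head and washer at u≈317.5. The arm overshot by about 1.5 mm, so I shift back towards +x.

Call:
step_arm(
  delta_pos=[
    [0, 0.0075, 0],
    [0, 0.0075, 0],
    [0, 0.0075, 0],
    [0, 0.0075, 0],
  ],
  rot=[
    [0, 0, 0],
    [0, 0, 0],
    [0, 0, 0],
    [0, 0, 0],
  ],
  gripper=[-1, -1, -1, -1],
)

```text
time_s: 15.08
tool_pos: [0.6409, -0.0183, 0.0801]
tool_rot: [-180.0, 0.0, 88.0]
force: [0.1, 0.4, -0.5]
grip_width: 0.0137
grasp_force: 45.0
```

Run:
```python
from h import *
from cell import env,viewer
c=viewer.read_camera('wrist')
o=env.get_obs(); print(np.round(o['tool_pos'],4),np.round(o['tool_rot'],2),o['force'].round(2))
g=cv2.cvtColor(c['img'],cv2.COLOR_RGB2GRAY).astype(np.float32)
def edge(v,a,b):
    d=abs(np.gradient(g[v])[a:b]); i=np.argmax(d); w=d[i-1:i+2]; return a+i-1+(w*np.arange(3)).sum()/w.sum()
h=cv2.cvtColor(c['img'],cv2.COLOR_RGB2HSV); gold=((h[...,0]>17)&(h[...,0]<28)&(h[...,1]>120))
print('fork',[round((edge(v,286,300)+edge(v,336,350))/2,2) for v in range(224,240,2)])
W=[]
for v in range(255,276):
    u=np.where(gold[v,270:365])[0]+270; W.append((u.min()+u.max())/2)
print('washer',np.mean(W).round(2),np.std(W).round(2))
```

```text
[ 0.6409 -0.0183  0.0801] [-1.800e+02  1.000e-02  8.803e+01] [ 0.42  0.15 -1.86]
fork [np.float64(318.04), np.float64(317.77), np.float64(317.87), np.float64(317.89), np.float64(317.83), np.float64(317.82), np.float64(317.82), np.float64(317.79)]
washer 317.07 0.28
```

Call:
step_arm(
  delta_pos=[
    [0, 0.0015, 0.005],
    [0, 0.0015, 0.01],
    [0, 0.0015, 0.015],
    [0, 0.0015, 0.02],
    [0, 0.0015, 0.02],
  ],
  rot=[
    [0, 0, 0],
    [0, 0, 0],
    [0, 0, 0],
    [0, 0, 0],
    [0, 0, 0],
  ],
  gripper=[-1, -1, -1, -1, -1],
)

```text
time_s: 15.75
tool_pos: [0.6411, -0.0183, 0.076]
tool_rot: [-180.0, 0.0, 88.0]
force: [0.8, -0.1, -1.7]
grip_width: 0.0134
grasp_force: 45.0
```

Call:
step_arm(
  delta_pos=[
    [0, 0, 0.005],
    [0, 0, 0.01],
    [0, 0, 0.01],
  ],
  rot=[
    [0, 0, 0],
    [0, 0, 0],
    [0, 0, 0],
  ],
  gripper=[-1, -1, -1],
)

```text
time_s: 16.12
tool_pos: [0.6411, -0.0183, 0.074]
tool_rot: [-180.0, 0.0, 88.0]
force: [0.1, 0.1, -1.5]
grip_width: 0.0137
grasp_force: 45.0
```

Call:
step_arm(
  delta_pos=[
    [0, 0, 0.005],
    [0, 0, 0.01],
    [0, 0, 0.01],
  ],
  rot=[
    [0, 0, 0],
    [0, 0, 0],
    [0, 0, 0],
  ],
  gripper=[-1, -1, -1],
)

```text
time_s: 16.5
tool_pos: [0.6411, -0.0183, 0.072]
tool_rot: [-180.0, 0.0, 88.0]
force: [-0.2, 0.6, -1.8]
grip_width: 0.0139
grasp_force: 45.0
```

Call:
step_arm(
  delta_pos=[
    [0, 0, 0.005],
    [0, 0, 0.01],
    [0, 0, 0.01],
  ],
  rot=[
    [0, 0, 0],
    [0, 0, 0],
    [0, 0, 0],
  ],
  gripper=[-1, -1, -1],
)

```text
time_s: 16.88
tool_pos: [0.6411, -0.0183, 0.07]
tool_rot: [-180.0, 0.0, 88.0]
force: [0.4, 1.2, -1.3]
grip_width: 0.0137
grasp_force: 45.0
```

Call:
step_arm(
  delta_pos=[
    [0, 0, 0.005],
    [0, 0, 0.01],
    [0, 0, 0.01],
  ],
  rot=[
    [0, 0, 0],
    [0, 0, 0],
    [0, 0, 0],
  ],
  gripper=[-1, -1, -1],
)

```text
time_s: 17.25
tool_pos: [0.6411, -0.0183, 0.068]
tool_rot: [-180.0, 0.0, 88.0]
force: [0.1, -0.1, -2.5]
grip_width: 0.0137
grasp_force: 45.0
```

Call:
step_arm(
  delta_pos=[
    [0, 0, 0.005],
    [0, 0, 0.005],
    [0, 0, 0.005],
  ],
  rot=[
    [0, 0, 0],
    [0, 0, 0],
    [0, 0, 0],
  ],
  gripper=[-1, -1, -1],
)

```text
time_s: 17.62
tool_pos: [0.6412, -0.0183, 0.0671]
tool_rot: [180.0, 0.0, 88.0]
force: [-0.1, 0.1, -1.5]
grip_width: 0.0136
grasp_force: 45.0
```

Call:
step_arm(
  delta_pos=[
    [0, 0, 0.005],
    [0, 0, 0.005],
    [0, 0, 0.005],
  ],
  rot=[
    [0, 0, 0],
    [0, 0, 0],
    [0, 0, 0],
  ],
  gripper=[-1, -1, -1],
)

```text
time_s: 18.0
tool_pos: [0.6412, -0.0183, 0.0661]
tool_rot: [180.0, 0.0, 88.0]
force: [-0.0, -0.1, -1.1]
grip_width: 0.0135
grasp_force: 45.0
```

Call:
step_arm(
  delta_pos=[
    [0, 0, 0.005],
    [0, 0, 0.005],
    [0, 0, 0.005],
  ],
  rot=[
    [0, 0, 0],
    [0, 0, 0],
    [0, 0, 0],
  ],
  gripper=[-1, -1, -1],
)

```text
time_s: 18.38
tool_pos: [0.6413, -0.0183, 0.0655]
tool_rot: [180.0, 0.0, 88.0]
force: [0.0, -0.0, 2.3]
grip_width: 0.014
grasp_force: 45.0
```

Call:
step_arm(
  delta_pos=[
    [0, 0, 0.005],
    [0, 0, 0.005],
    [0, 0, 0.005],
  ],
  rot=[
    [0, 0, 0],
    [0, 0, 0],
    [0, 0, 0],
  ],
  gripper=[-1, -1, -1],
)

```text
time_s: 18.75
tool_pos: [0.6413, -0.0183, 0.0644]
tool_rot: [180.0, 0.0, 88.0]
force: [-1.6, 0.5, 3.2]
grip_width: 0.0139
grasp_force: 45.0
```

Call:
step_arm(
  delta_pos=[
    [0, 0, 0.005],
    [0, 0, 0.01],
    [0, 0, 0.015],
    [0, 0, 0.015],
    [0, 0, 0.015],
  ],
  rot=[
    [0, 0, 0],
    [0, 0, 0],
    [0, 0, 0],
    [0, 0, 0],
    [0, 0, 0],
  ],
  gripper=[-1, -1, -1, -1, -1],
)

```text
time_s: 19.38
tool_pos: [0.6414, -0.0183, 0.062]
tool_rot: [180.0, 0.0, 88.0]
force: [-3.4, -0.0, 8.5]
grip_width: 0.0139
grasp_force: 45.0
```

Run:
```python
from cell import env,viewer
import numpy as np
F=[]
for i in range(4):
    o=env.get_obs(); F.append(o['force']); viewer.read_camera('top')
print(o['time_s'],np.round(o['tool_pos'],4),np.round(o['tool_rot'],2)); print(np.round(F,2).tolist())
```

```text
19.525 [ 0.6414 -0.0183  0.062 ] [1.7998e+02 2.0000e-02 8.8020e+01]
[[-3.45, -0.02, 8.46], [-3.01, -1.03, 8.51], [-2.59, 0.33, 8.87], [-2.4, -0.24, 8.38]]
```

Call:
step_arm(
  delta_pos=[
    [0, -0.002, 0.003],
    [0, -0.002, 0.006],
    [0, -0.002, 0.01],
    [0, -0.002, 0.01],
    [0, -0.002, 0.01],
  ],
  rot=[
    [0, 0, 0],
    [0, 0, 0],
    [0, 0, 0],
    [0, 0, 0],
    [0, 0, 0],
  ],
  gripper=[-1, -1, -1, -1, -1],
)

```text
time_s: 20.2
tool_pos: [0.6414, -0.0183, 0.0607]
tool_rot: [179.9, 0.0, 88.0]
force: [-3.5, 0.4, 11.2]
grip_width: 0.0137
grasp_force: 45.0
```

Run:
```python
from cell import env,viewer
import numpy as np
F=[]
for i in range(4):
    o=env.get_obs(); F.append(o['force']); viewer.read_camera('top')
print(o['time_s'],np.round(o['tool_pos'],4),np.round(o['tool_rot'],2)); print(np.round(F,2).tolist(),o['wrist_torque'])
```

```text
20.35 [ 0.6414 -0.0183  0.0607] [1.7993e+02 3.0000e-02 8.8030e+01]
[[-3.46, 0.44, 11.15], [-3.78, -1.16, 10.65], [-2.48, 0.45, 11.15], [-3.03, 0.53, 10.75]] [-0.14110799  0.80051732  0.01852573]
```

Call:
step_arm(
  delta_pos=[
    [0, -0.003, 0.001],
    [0, -0.003, 0.003],
    [0, -0.003, 0.003],
    [0, -0.003, 0.003],
  ],
  rot=[
    [0, 0, 0],
    [0, 0, 0],
    [0, 0, 0],
    [0, 0, 0],
  ],
  gripper=[-1, -1, -1, -1],
)

```text
time_s: 20.9
tool_pos: [0.6413, -0.0183, 0.0605]
tool_rot: [179.9, 0.0, 88.0]
force: [-2.4, -0.8, 12.0]
grip_width: 0.0136
grasp_force: 45.0
```

Run:
```python
from cell import env,viewer
import numpy as np
F=[]
for i in range(4):
    o=env.get_obs(); F.append(o['force']); viewer.read_camera('top')
print(o['time_s'],np.round(o['tool_pos'],4),np.round(o['tool_rot'],2)); print(np.round(F,2).tolist(),o['wrist_torque'])
```

```text
21.05 [ 0.6413 -0.0183  0.0605] [1.7986e+02 3.0000e-02 8.8010e+01]
[[-2.42, -0.82, 12.03], [-2.83, -0.45, 11.5], [-1.96, -0.22, 10.69], [-2.28, -0.81, 11.15]] [-0.06967469  0.59477131  0.01015702]
```

Call:
step_arm(
  delta_pos=[
    [0, -0.0015, 0.001],
    [0, -0.0015, 0.001],
    [0, -0.0015, 0.001],
    [0, -0.0015, 0.001],
    [0, -0.0015, 0.001],
    [0, -0.0015, 0.001],
  ],
  rot=[
    [0, 0, 0.06],
    [0, 0, 0.12],
    [0, 0, 0.18],
    [0, 0, 0.24],
    [0, 0, 0.3],
    [0, 0, 0.3],
  ],
  gripper=[-1, -1, -1, -1, -1, -1],
)

```text
time_s: 21.85
tool_pos: [0.6421, -0.018, 0.0607]
tool_rot: [179.7, -0.1, 62.2]
force: [0.2, 0.2, 10.8]
grip_width: 0.0137
grasp_force: 45.0
```

Run:
```python
from cell import env,viewer
import numpy as np
F=[]
for i in range(4):
    o=env.get_obs(); F.append(o['force']); viewer.read_camera('top')
print(o['time_s'],np.round(o['tool_pos'],4),np.round(o['tool_rot'],2),o['grip_width']); print(np.round(F,2).tolist(),o['wrist_torque'])
```

```text
22.0 [ 0.6421 -0.0181  0.0607] [ 1.7974e+02 -1.2000e-01  6.2240e+01] 0.013581298483619561
[[0.21, 0.19, 10.76], [-0.55, -0.5, 11.99], [-0.84, -0.32, 10.31], [-1.01, 0.5, 10.93]] [-0.01079771  0.18663973 -0.08336993]
```

Call:
step_arm(
  delta_pos=[
    [0, 0, 0],
    [0, 0, 0],
    [0, 0, 0],
    [0, 0, 0],
    [0, 0, 0],
    [0, 0, 0],
    [0, 0, 0],
  ],
  rot=[
    [0, 0, 0.07],
    [0, 0, 0.14],
    [0, 0, 0.21],
    [0, 0, 0.28],
    [0, 0, 0.35],
    [0, 0, 0.4],
    [0, 0, 0.4],
  ],
  gripper=[-1, -1, -1, -1, -1, -1, -1],
)

```text
time_s: 22.92
tool_pos: [0.6421, -0.0178, 0.0607]
tool_rot: [179.9, -0.3, 27.8]
force: [-0.9, -0.3, 10.4]
grip_width: 0.0132
grasp_force: 45.0
```

Run:
```python
from cell import env,viewer
import numpy as np
F=[]
for i in range(4):
    o=env.get_obs(); F.append(o['force']); viewer.read_camera('top')
print(o['time_s'],np.round(o['tool_pos'],4),np.round(o['tool_rot'],2),o['grip_width']); print(np.round(F,2).tolist(),o['wrist_torque'])
```

```text
23.075 [ 0.6421 -0.0178  0.0607] [179.87  -0.25  27.87] 0.013483794021394664
[[-0.88, -0.3, 10.42], [-0.56, 0.72, 11.2], [-1.39, 1.19, 10.92], [-0.9, 0.96, 11.28]] [ 0.11771059  0.26801494 -0.02456694]
```

Call:
step_arm(
  delta_pos=[
    [0, 0, 0],
    [0, 0, 0],
    [0, 0, 0],
    [0, 0, 0],
    [0, 0, 0],
    [0, 0, 0],
    [0, 0, 0],
  ],
  rot=[
    [0, 0, 0.07],
    [0, 0, 0.14],
    [0, 0, 0.21],
    [0, 0, 0.28],
    [0, 0, 0.32],
    [0, 0, 0.348],
    [0, 0, 0.348],
  ],
  gripper=[-1, -1, -1, -1, -1, -1, -1],
)

```text
time_s: 24.0
tool_pos: [0.6422, -0.0178, 0.0608]
tool_rot: [-180.0, -0.3, -2.0]
force: [-0.1, 0.1, 10.4]
grip_width: 0.0136
grasp_force: 45.0
```

Run:
```python
from cell import env,viewer
import numpy as np
F=[]
for i in range(4):
    o=env.get_obs(); F.append(o['force']); viewer.read_camera('top')
print(o['time_s'],np.round(o['tool_pos'],4),np.round(o['tool_rot'],2),o['grip_width']); print(np.round(F,2).tolist(),o['wrist_torque'])
```

```text
24.15 [ 0.6422 -0.0178  0.0608] [-179.98   -0.3    -2.02] 0.013294265278572047
[[-0.06, 0.13, 10.44], [-1.06, 0.71, 11.07], [-0.69, 0.4, 11.13], [0.52, 1.1, 9.66]] [0.17703699 0.22935306 0.04927914]
```

Call:
step_arm(
  delta_pos=[
    [0, 0, -0.004],
    [0, 0, -0.008],
    [0, 0, -0.012],
    [0, 0, -0.012],
    [0, 0, -0.012],
  ],
  rot=[
    [0, 0, 0],
    [0, 0, 0],
    [0, 0, 0],
    [0, 0, 0],
    [0, 0, 0],
  ],
  gripper=[-1, -1, -1, -1, -1],
)

```text
time_s: 24.82
tool_pos: [0.6422, -0.0178, 0.0626]
tool_rot: [-180.0, -0.3, -2.0]
force: [1.0, 0.3, 8.1]
grip_width: 0.0139
grasp_force: 45.0
```

Run:
```python
from cell import env,viewer
import numpy as np
F=[]
for i in range(4):
    o=env.get_obs(); F.append(o['force']); viewer.read_camera('top')
print(o['time_s'],np.round(o['tool_pos'],4),np.round(o['tool_rot'],2),o['grip_width']); print(np.round(F,2).tolist(),o['wrist_torque'])
```

```text
24.975 [ 0.6421 -0.0178  0.0626] [-179.97   -0.29   -2.02] 0.013878412729861997
[[0.99, 0.27, 8.09], [0.63, -0.11, 7.78], [0.75, 0.12, 8.27], [0.87, 0.72, 7.7]] [ 0.1739834  -0.07643639  0.06709961]
```

Call:
step_arm(
  delta_pos=[
    [0, 0, -0.004],
    [0, 0, -0.007],
    [0, 0, -0.007],
    [0, 0, -0.007],
  ],
  rot=[
    [0, 0, 0],
    [0, 0, 0],
    [0, 0, 0],
    [0, 0, 0],
  ],
  gripper=[-1, -1, -1, -1],
)

```text
time_s: 25.52
tool_pos: [0.642, -0.0178, 0.0628]
tool_rot: [-180.0, -0.3, -2.0]
force: [4.8, 0.6, 2.3]
grip_width: 0.0136
grasp_force: 45.0
```

Run:
```python
from cell import env,viewer
import numpy as np
F=[]
for i in range(4):
    o=env.get_obs(); F.append(o['force']); viewer.read_camera('top')
print(o['time_s'],np.round(o['tool_pos'],4),np.round(o['tool_rot'],2),o['grip_width']); print(np.round(F,2).tolist(),o['wrist_torque'])
```

```text
25.675 [ 0.6421 -0.0178  0.0629] [-179.96   -0.28   -2.03] 0.013719988913106555
[[4.82, 0.64, 2.3], [5.54, 1.0, 2.9], [5.65, 0.1, 2.97], [4.81, 1.42, 1.89]] [ 0.26716707 -1.14732451 -0.04090527]
```

Call:
step_arm(
  delta_pos=[
    [0.002, 0, 0.001],
    [0.002, 0, 0.001],
    [0.002, 0, 0.001],
    [0.002, 0, 0.001],
    [0.002, 0, 0.001],
    [0.002, 0, 0.001],
  ],
  rot=[
    [0, 0, 0],
    [0, 0, 0],
    [0, 0, 0],
    [0, 0, 0],
    [0, 0, 0],
    [0, 0, 0],
  ],
  gripper=[-1, -1, -0.4, -0.4, -0.4, -0.4],
)

```text
time_s: 26.48
tool_pos: [0.6397, -0.0184, 0.0614]
tool_rot: [180.0, 0.1, -2.0]
force: [-0.1, 0.1, 0.8]
grip_width: 0.0255
grasp_force: 0.0
```

Call:
step_arm(
  delta_pos=[
    [0, 0, -0.1],
    [0, 0, -0.25],
    [0, 0, -0.5],
    [0, 0, -0.5],
    [0, 0, -0.5],
  ],
  rot=[
    [0, 0, 0],
    [0, 0, 0],
    [0, 0, 0],
    [0, 0, 0],
    [0, 0, 0],
  ],
  gripper=[-0.4, -0.4, -0.4, -0.4, -0.4],
)

```text
time_s: 27.1
tool_pos: [0.6405, -0.0183, 0.1631]
tool_rot: [180.0, -0.1, -2.0]
force: [-0.1, -0.4, -1.2]
grip_width: 0.0262
grasp_force: 0.0
```

Run:
```python
from h import *
from cell import env,viewer
o=env.get_obs(); print(o['time_s'],np.round(o['tool_pos'],4),np.round(o['tool_rot'],2),o['force'].round(2))
c=viewer.read_camera('wrist'); np.save('w7.npy',c,allow_pickle=True)
r=red(c['img']); k,l,s,ce=cv2.connectedComponentsWithStats(r)
for i in range(1,k):
    if s[i,4]>100: p=np.argwhere(l==i)[:,::-1].astype(np.float32); print(s[i],ce[i].round(1),cv2.minAreaRect(p))
t=viewer.read_camera('scene')['img']
a=cv2.resize(c['img'][130:370,170:470],(500,400),interpolation=cv2.INTER_CUBIC); b=cv2.resize(t[230:400,220:390],(300,300)); b=np.vstack([b,np.zeros((100,300,3),np.uint8)])
cv2.imwrite('pics/w7.png',np.hstack([a,b])[:,:,::-1])
```

```text
27.1 [ 0.6405 -0.0183  0.1631] [ 1.7998e+02 -8.0000e-02 -2.0500e+00] [-0.05 -0.41 -1.18]
[269  42  99  57 681] [317.8  83.8] ((317.08233642578125, 70.98295593261719), (98.4486312866211, 53.99585723876953), 2.337306022644043)
[ 307  214   20   66 1216] [316.2 246.9] ((316.5, 246.5), (65.0, 19.0), 90.0)
```

View pics/w7.png

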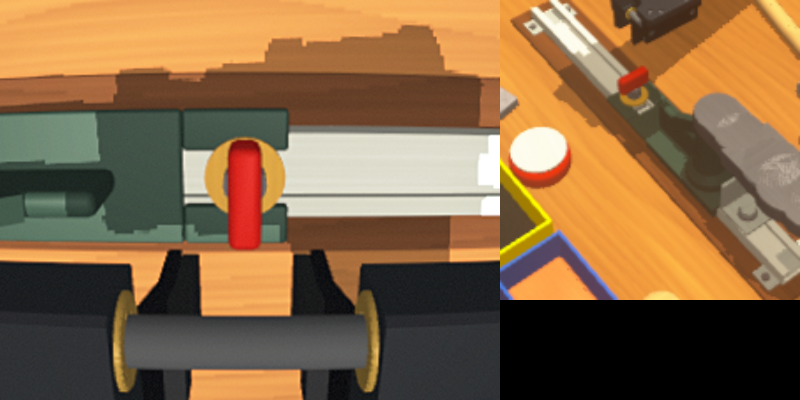

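The left half of the wrist view shows the bolt upright in the fork. The handle is square across the strut (crop (244,195)), the washer rests on both tines, and the gripper is clear above. The scene crop on the right shows the jack still against the stop and nothing else moved. Handing in.

```bash
python3 -c "
from cell import env
print(env.sign_off())"
```

```text
the job is handed in; nothing more can be done
None
```

The jack is up against the stop and the spring bolt is turned a quarter turn clockwise, seated under the lips and released; the job was handed in at about 27 s, and the hand-in did not report a verdict.

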